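# Set the riveting jig one size shorter and hold the stop locked

## Robot

A 6-joint arm with a two-finger parallel gripper is mounted at the origin on the work surface. World frame = base frame: x ahead of the robot, y to its left, z up, the work surface at z = 0. Lengths are in mm, angles in rad, forces in N, time in s.
With the tool pointing down it reaches from about 300 to 1000 mm from the base axis. Payload 5.1 kg.
Tool frame: the origin (TCP) lies at the very end of the fingers, on their centre line; the grasp point (between the pads) lies 19 mm behind it (r.pinch_z is the distance from the TCP to the grasp point, in mm); x points along the fingers, z is the direction in which the jaws open and shut, and the axes are right-handed (so a half turn about x gives the same grasp; the last joint's range is limited). The gripper opens to 95 mm and grips with 3 to 60 N. Pads are 20 mm wide; open, the fingers measure 119 mm over their backs; the gripper's body (75 mm by 180 mm) begins 59 mm behind the grasp point.
Start: joints at [1.174, 0.124, 1.65, -0, 1.367, -0.083], TCP at [200.66, 618.24, 214.656] pointing down, gripper open.
Joint ranges: [-2.61, 2.61], [-1.02, 2.33], [0.03, 2.71], [-1.35, 4.49], [0.32, 2.68], [-2.91, 2.91]. Speed limits (rad/s): [2.57, 2.57, 3.14, 3.14, 3.14, 3.14].

## Interface

Orientations are given as a 3x3 rotation matrix whose columns are the frame's x, y, z axes.
In Python, from plant import r gives the robot as it stands. The module is installed in compiled form; this text tells all that it offers.
- The arm moves only by the tool drive_tool, never from a script. Its argument "rows" is a list of rows, each a list of 7 numbers: the shift along the world's x, y, z in m, then the turn, a rotation vector about the world's x, y, z in rad, then the closure, from 0 (fully open) to 1 (shut). A call has 1 to 5 rows; each row shifts and turns the pose as measured when the row begins; what a row does not reach is not made up. A row lasts 1/8 s, in which the tool goes at most 62.5 mm and 10.7 degrees, less where a joint would pass 70% of its speed; a pose out of reach is approached as far as the arm can. A call is refused whole if a number of a shift passes 0.0625 or a number of a turn 0.188, either way. A call with a gripper value outside its range is refused whole. The fingers move at their own pace and stop on an object; "grip_force" is the grip in N (left out, the last holds). Time passes only in rows, so rows that do not move let the fingers close. It gives the time, the measured TCP pose, the force and the opening at its end, in the units of the state.
- r.observe(): the state, without advancing time (a new reading comes with each control period).
- r.get_image(name): name is "scene" or "top" or "wrist"; returns a dict with "frame" (480x640x3 uint8, blue, green, red), "camera_matrix" (3x3 intrinsics, pixels), "extrinsics" (4x4, takes a point from camera to world coordinates). Camera axes: x right, y down, z forward; pixel columns grow to the right and rows downward; lengths in mm; the calibration is good to about 2 mm. A picture is of the moment at which its call begins. There is no depth.
- r.finish_job(): hands the job in, once; it reports no verdict.
The state is a dict: "clock": time; "joint_positions": joint angles; "joint_velocities": joint speeds; "effort": joint torques, N m; "tcp_pos": TCP position; "orientation": TCP orientation; "ft_force": force on the tool from outside, world axes, zero at the start; "wrist_torque": the same for the moment, N m; "opening": finger opening in mm.
Only numpy, scipy, OpenCV 4.12 (cv2) and the standard library are available. Lean on these libraries where they do the work, as an engineer would, in place of code of your own. Each camera call takes 0.05 s, during which the arm holds its last target.

## Task

Change the snowshoe riveting jig over to the next shorter bar: lift the finished toothed bar out of the jig and lay it flat in the blue bin without dropping it. Then pull up the red knob of the stop's lock plunger, slide the stop one hole in towards the fixed end block and let the pin go fully home in that hole. Finish while still gripping the red knob so that the pin is held home for the first rivet, and leave the short bar, the hammer and the rivet dish where they are.

Things in the scene. Friction and masses are not known exactly. Their poses are not given: they have to be found in the camera images.
- jig: Aluminium riveting jig screwed to the bench, base plate 150 x 330 x 12 mm. Origin: centre of its underside, on the bench. A grey square tube rail, top 54 mm high, runs along its y axis at x = +35 mm; 14 mm holes in its top at y = +105, +65, +25, -15, -55 mm. At x = -35 mm a parallel steel strip, 18 mm wide, top 30 mm high, carries the bar.
- bar_mid (a point): Finished bar lying in the jig: aluminium U channel 190 mm long (y), 26 mm wide (x), flanges 22 mm high with saw teeth to 27 mm, teeth up (z); 0.13 to 0.25 kg. This point is its centre, 13 mm above its underside. It fills the space between end block and stop, so the stop cannot go in before it is out. Grip it across its width near the middle and lift it straight up at least 50 mm.
- knob (a point): Centre of the red knob of the stop's lock plunger: upright and round, 30 mm in diameter, 27 mm high (13.5 mm above and below this point), 92.5 mm above the bench when the pin is home. Under it are a steel housing 26 mm across and the stop's sleeve, top 60.5 mm above the bench. It rises with the plunger and travels with the stop.
- plunger (a joint): Lock plunger in the stop, m. 0 = pin fully home (start); grows as the knob is pulled straight up, at most 0.016. The round-nosed 10 mm pin is clear of the rail above 0.010. A spring pushes it down: 5.5 N at 0, 10 N at full pull. Off a hole the pin rests on the rail at 0.010; over a hole it drops in, and its nose centres the stop from 3 mm away.
- stop (a joint): Sliding stop: blue sleeve 44 x 70 x 44 mm round the rail, with a steel tongue (top 63 mm high) across the strip. Value in m along the jig's -y axis, towards the end block: 0 = start, pin in the outermost hole; 0.040 = next hole in. Range -0.008 to 0.16. Friction 2 to 3 N, stays where left; with the pin home it cannot slide more than 2 mm.
- blue_bin: Blue open bin for finished bars, outside 270 (its x) x 138 (its y) x 45 mm high, walls and floor 4 mm, empty, fixed on a 5 mm mat. Origin: centre of its underside, 5 mm above the bench. Blue and red bin may be either way round.
- red_bin: Red bin for rejects, same size, with bent bars in it, fixed on the mat. Origin: centre of its underside. Not to be used.
- short_bar: Loose bystander: short toothed bar of the next batch, 150 (its y) x 26 x 27 mm, lying on the bench. Origin: centre of its underside. Leave it alone.
- hammer: Loose bystander: hammer with a wooden handle, 280 mm long, lying on the bench on the far side. Leave it alone.
- rivet_dish: Loose bystander: steel dish of rivets, 84 mm across, 22 mm high, standing on the bench. Origin: centre of its underside. Leave it alone.
- end_face (a point): Face of the dark fixed end block on the jig (58 mm high), at jig x = -35, y = -105 mm, 45 mm above the bench. The bar's -y end lies against it. Four steel nest pins, 6 mm thick and 42 mm high, stand 18.5 mm either side of the bar's centre line at jig y = -93 and +62 mm; keep the fingers between them.
There are look-alikes about, which are no part of the job. Leave any orange look-alike of the part that bears bar_mid alone.

How it is judged (in metres and radians):
On the way, in this order (a step that is already met when the one before it is completed fails the run):
1. the finished bar lies flat in the blue bin, let go and at rest (z of bar_mid in the frame of blue_bin between 0.008 and 0.026 m and x of bar_mid in the frame of blue_bin between -0.05 and 0.05 m and y of bar_mid in the frame of blue_bin between -0.06 and 0.06 m and contact force between the fingers and bar below 0.05 N and linear speed of bar below 0.03 m/s), for 0.2 s.
2. the lock pin is pulled clear of its hole (value of joint plunger above 0.0095 m), for 0.1 s.
3. the stop is at the next hole with its pin home (value of joint stop between 0.036 and 0.044 m and value of joint plunger below 0.002 m), for 0.2 s.
At the end, for the whole second after the job is handed in: The stop is within 4 mm of the next hole in (40 mm from its start), the plunger within 2 mm of fully home, the red knob still gripped between the fingers (over 4 N, grasp point within 27 mm of its centre), and the finished bar lies flat on the floor of the blue bin, at rest (all of step 3 and contact force between the fingers and plunger above 4 N and distance between the grasp point and knob below 0.027 m and z of bar_mid in the frame of blue_bin between 0.008 and 0.026 m and x of bar_mid in the frame of blue_bin between -0.05 and 0.05 m and y of bar_mid in the frame of blue_bin between -0.06 and 0.06 m and linear speed of bar below 0.03 m/s); the arm keeps its last pose, push and grip.
It fails at once if the bar is let go above the bin's rim (dropped) (height (world z) of bar_mid above 0.065 m and contact force between the fingers and bar below 0.01 N).
It fails at once if the short bar is moved more than 20 mm (distance of short_bar from where it was at the start of the episode above 0.02 m).
It fails at once if the hammer is moved more than 20 mm (distance of hammer from where it was at the start of the episode above 0.02 m).
It fails at once if the rivet dish is moved more than 20 mm (distance of rivet_dish from where it was at the start of the episode above 0.02 m).
It also fails if it takes over 59 s, if anything falls off the work surface, if the arm or the gripper's body presses on something with over 40 N, if the wrist force passes 120 N, or if a joint passes its speed limit or range.

## Working session

There is one attempt and no reset: what is moved stays moved. The work goes in short steps, Python scripts to look and compute and a tool call to move; the robot and the scene stay as the last step left them, time stands still between calls to the robot, and variables do not carry over. Pictures are saved under pics/ and viewed, and the job is handed in when it is done.

Besides the shell and the picture viewer there is one more tool, called after ">>>" by a JSON object that holds its "method" and its "body", one argument or row to a line. drive_tool: Moves the arm, as the interface text tells. Its arguments: {"type":"object","properties":{"rows":{"type":"array","items":{"type":"array","items":{"type":"number"}}},"grip_force":{"type":"number"}},"required":["rows"]}

```bash
mkdir -p pics; cat > h.py <<'E'
import numpy as np, cv2
from plant import r
def snap(n,f):
    d=r.get_image(n); cv2.imwrite(f,d["frame"]); np.savez(f.replace('.png','.npz'),K=d["camera_matrix"],E=d["extrinsics"]); return d
def back(f,u,v,z):
    d=np.load(f.replace('.png','.npz')); K,E=d['K'],d['E']
    ray=E[:3,:3]@np.linalg.solve(K,[u,v,1.]); o=E[:3,3]; return o+ray*(z-o[2])/ray[2]
def proj(f,p):
    d=np.load(f.replace('.png','.npz')); K,E=d['K'],d['E']
    c=np.linalg.inv(E)@np.append(p,1); q=K@c[:3]; return q[:2]/q[2]
E
python3 - <<'E'
from h import *
s=r.observe(); print(s)
for n in("scene","top","wrist"):
    snap(n,f"pics/{n}0.png")
E
```

```text
{'clock': 0.0, 'joint_positions': array([ 1.17442796e+00,  1.24486940e-01,  1.65164600e+00, -1.39506577e-05,
        1.36750103e+00, -8.25532306e-02]), 'joint_velocities': array([-0.00075482,  0.0005017 , -0.00070967, -0.00129226, -0.00048825,
       -0.00077844]), 'effort': array([-9.02565243e-04, -4.17614865e+01, -3.59926987e+01,  7.73282954e-02,
        4.92539210e-02, -1.87661863e-04]), 'tcp_pos': array([200.40552269, 617.66883366, 213.41535721]), 'orientation': array([[-7.75488152e-04, -9.51163615e-01,  3.08686211e-01],
       [-1.88832515e-03,  3.08687146e-01,  9.51161753e-01],
       [-9.99997916e-01,  1.54714735e-04, -2.03548940e-03]]), 'ft_force': array([ 0.92473844, -0.2090884 ,  0.20680119]), 'wrist_torque': array([-0.01274837,  0.00721172,  0.01229808]), 'opening': 94.98495244968795}
```

View pics/scene0.png

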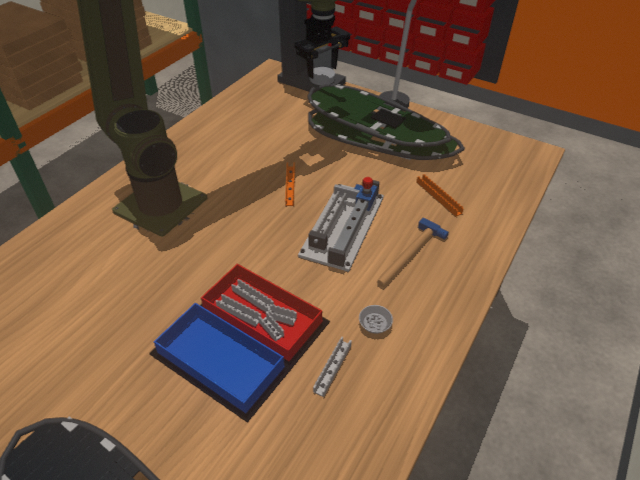

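View pics/top0.png

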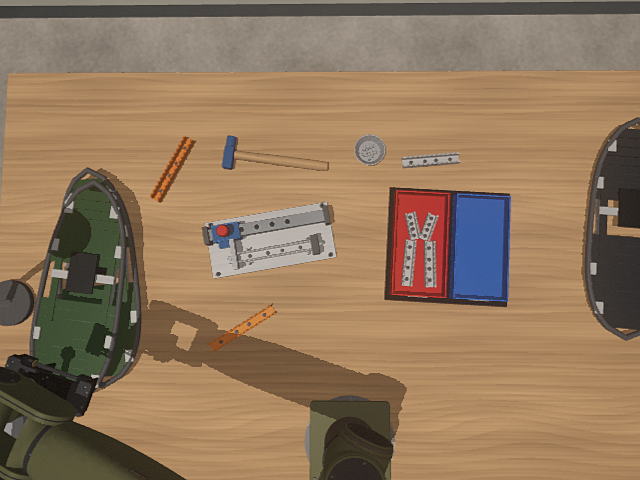

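View pics/wrist0.png

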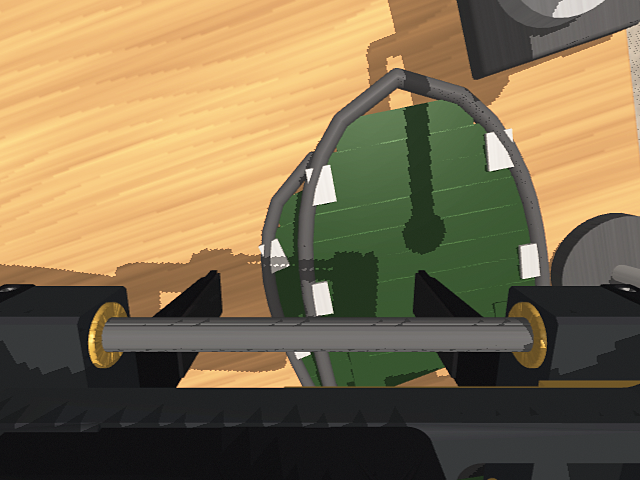

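Scene and top show the jig around top pixel (270,240), with the knob at (222,231). The bar lies on its near side, the red bin is at (420,245) and the blue bin at (481,247). I'll zoom in to measure.

```bash
python3 - <<'E'
from h import *
im=cv2.imread('pics/top0.png')
a=cv2.resize(im[195:285,195:345],None,fx=5,fy=5,interpolation=cv2.INTER_CUBIC); cv2.imwrite('pics/topjig.png',a)
a=cv2.resize(im[180:312,380:520],None,fx=5,fy=4.5,interpolation=cv2.INTER_CUBIC)
hsv=cv2.cvtColor(im,cv2.COLOR_BGR2HSV)
m=cv2.inRange(hsv,(100,120,60),(130,255,255)); m[:, :440]=0; m[:180]=0
n,l,st,c=cv2.connectedComponentsWithStats(m); i=1+np.argmax(st[1:,4])
pts=np.argwhere(l==i)[:,::-1].astype(np.float32); print('blue',st[i],cv2.minAreaRect(pts),cv2.boxPoints(cv2.minAreaRect(pts)))
for p in cv2.boxPoints(cv2.minAreaRect(pts)): print(back('pics/top0.png',*p,50))
m=cv2.inRange(hsv,(0,170,90),(6,255,255))|cv2.inRange(hsv,(172,170,90),(180,255,255)); m[:,250:]=0
n,l,st,c=cv2.connectedComponentsWithStats(m);i=1+np.argmax(st[1:,4]);print(st[i],c[i],back('pics/top0.png',*c[i],100))
print(back('pics/top0.png',350,440,0))
E
```

```text
blue [ 453  193   58  109 5168] ((481.7613525390625, 247.06407165527344), (54.691131591796875, 106.32971954345703), 2.0825653076171875) [[452.50186 299.2001 ]
 [456.3658  192.9406 ]
 [511.02084 194.92804]
 [507.1569  301.18756]]
[ 365.49173842 -257.91107137   50.        ]
[ 637.01733925 -272.76634175   50.        ]
[ 631.89607334 -412.098957     50.        ]
[ 361.18373297 -394.81491177   50.        ]
[217 225  12  11  99] [221.92929293 229.8989899 ] [535.41437073 320.25141205 100.        ]
[ 2.75408243 -0.55001407  0.        ]
```

View pics/topjig.png

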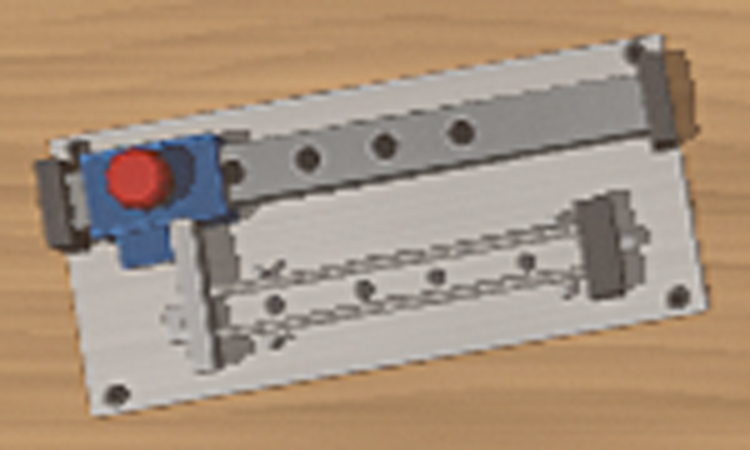

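```bash
cat > fit.py <<'E'
from h import *
from scipy.optimize import least_squares
f='pics/top0.png'
obs=[((50,142),(75,165,12)),((662,36),(75,-165,12)),((708,310),(-75,-165,12)),((92,415),(-75,165,12)),
((308,158),(35,25,54)),((385,146),(35,-15,54)),((461,132),(35,-55,54))]
px=[((a+.5)/5-.5+195,(b+.5)/5-.5+195) for (a,b),_ in obs]
def T(p,q):
    c,s=np.cos(p[2]),np.sin(p[2]); return np.array([p[0]+c*q[0]-s*q[1],p[1]+s*q[0]+c*q[1],q[2]])
res=lambda p:np.concatenate([proj(f,T(p,q))-u for u,(_,q) in zip(px,obs)])
if __name__=='__main__':
    s=least_squares(res,[500,220,0.1]); p=s.x; print(p,s.fun.reshape(-1,2).round(2))
    np.save('jig.npy',p)
    for n,q in dict(bar=(-35,-10,43),knob=(35,105,92.5),knob2=(35,65,92.5)).items(): print(n,T(p,q))
    for n,q in dict(bar=(-35,-10,43),knobtop=(35,105,106),knob=(35,105,92.5)).items(): print(n,proj(f,T(p,q)),proj('pics/scene0.png',T(p,q)))
    # blue bin: rim 270x138 at z=50
    def rb(w):
        return 0
E
python3 fit.py
```

```text
[5.18823599e+02 2.10841390e+02 1.73022705e-01] [[-0.08 -0.68]
 [-0.32 -0.54]
 [ 0.12  0.27]
 [-0.08  0.44]
 [ 0.13  0.26]
 [ 0.05  0.03]
 [ 0.17  0.19]]
bar [486.0677956  194.96507705  43.        ]
knob [535.22413604 320.29924715  92.5       ]
knob2 [542.11056419 280.89649208  92.5       ]
bar [274.56395545 251.19629604] [330.97600847 213.77136387]
knobtop [221.39085664 229.73625177] [367.82865176 178.94308667]
knob [222.54884999 230.27066526] [367.5063702  182.55522645]
```

The jig pose is fitted to under 1 px and agrees with the knob. Next I move above the bar.

>>> {"method": "drive_tool", "body": {
  "rows": [
    [0.032, -0.047, 0, 0, 0, -0.12, 0.5],
    [0.032, -0.047, 0, 0, 0, -0.12, 0.5],
    [0.032, -0.047, 0, 0, 0, -0.12, 0.5],
    [0.032, -0.047, 0, 0, 0, -0.12, 0.5],
    [0.032, -0.047, 0, 0, 0, -0.12, 0.5]
  ],
  "grip_force": 35
}}

```text
clock: 0.78
tcp_pos: [361.2, 377.7, 211.2]
orientation: [[-0.003, -0.601, 0.799], [-0.003, 0.799, 0.601], [-1.0, -0.0, -0.004]]
ft_force: [0.6, 0.3, 0.5]
opening: 51.1
```

>>> {"method": "drive_tool", "body": {
  "rows": [
    [0.032, -0.047, 0, 0, 0, -0.12, 0.5],
    [0.032, -0.047, 0, 0, 0, -0.12, 0.5],
    [0.032, -0.047, 0, 0, 0, -0.12, 0.5],
    [0.032, -0.047, 0, 0, 0, -0.12, 0.5],
    [0, 0, 0, 0, 0, 0, 0.5]
  ]
}}

```text
clock: 1.4
tcp_pos: [493.0, 179.8, 210.2]
orientation: [[-0.004, -0.143, 0.99], [-0.001, 0.99, 0.143], [-1.0, -0.001, -0.004]]
ft_force: [-0.6, 0.7, 0.3]
opening: 47.6
```

```bash
cat > st.py <<'E'
from h import *
import sys
from scipy.spatial.transform import Rotation as R
s=r.observe(); t=s['tcp_pos']; O=s['orientation']
x,y,yaw=map(float,sys.argv[1:4])
c,sn=np.cos(yaw),np.sin(yaw)
best=None
for k in(1,-1):
    z=np.array([c,sn,0])*k; X=np.array([0,0,-1.]); G=np.column_stack([X,np.cross(z,X),z])
    rv=R.from_matrix(G@O.T).as_rotvec()
    if best is None or np.linalg.norm(rv)<np.linalg.norm(best): best=rv
print('t',s['clock'],'tcp',t.round(1),'dxy',(x-t[0]).round(1),(y-t[1]).round(1),'rotvec',best.round(4),'F',s['ft_force'].round(2),'open',round(s['opening'],1),'q',s['joint_positions'].round(2))
E
python3 st.py 486.1 195 0.173; python3 -c "
from h import *
snap('wrist','pics/w1.png'); s=r.observe(); print(r.pinch_z)"
```

```text
t 1.4 tcp [493.  179.8 210.2] dxy -6.9 15.2 rotvec [ 0.0011 -0.0036  0.0294] F [-0.59  0.7   0.34] open 47.6 q [ 0.25 -0.15  1.93 -0.    1.37  0.1 ]
18.8
```

>>> {"method": "drive_tool", "body": {
  "rows": [
    [-0.007, 0.015, -0.04, 0.001, -0.0036, 0.03, 0.5],
    [0, 0, -0.04, 0, 0, 0, 0.5],
    [0, 0, 0, 0, 0, 0, 0.5]
  ]
}}

```text
clock: 1.82
tcp_pos: [483.1, 199.7, 129.1]
orientation: [[0.0, -0.182, 0.983], [0.002, 0.983, 0.182], [-1.0, 0.002, 0.001]]
ft_force: [-0.2, -0.1, 0.6]
opening: 47.6
```

```bash
python3 st.py 486.1 195 0.173; python3 -c "
from h import *
from fit import T
p=np.load('jig.npy')
f='pics/w2.png'
d=snap('wrist',f); im=d['frame'].copy()
for q in [(-22,85,57),(-48,85,57),(-22,-105,57),(-48,-105,57),(-35,-10,33)]:
    u=proj(f,T(p,q)); print(q,u.round(1)); cv2.circle(im,(int(u[0]),int(u[1])),4,(0,0,255),1) if abs(u).max()<3000 else 0
cv2.imwrite('pics/w2a.png',im)"
```

```text
t 1.825 tcp [483.1 199.7 129.1] dxy 3.0 -4.7 rotvec [-0.0022  0.0002 -0.0095] F [-0.21 -0.14  0.6 ] open 47.6 q [ 0.29 -0.09  2.02  0.    1.22  0.1 ]
(-22, 85, 57) [342.1 115.7]
(-48, 85, 57) [300.6 115.4]
(-22, -105, 57) [336.  381.9]
(-48, -105, 57) [301.5 381.7]
(-35, -10, 33) [319.7 251.5]
```

View pics/w2a.png

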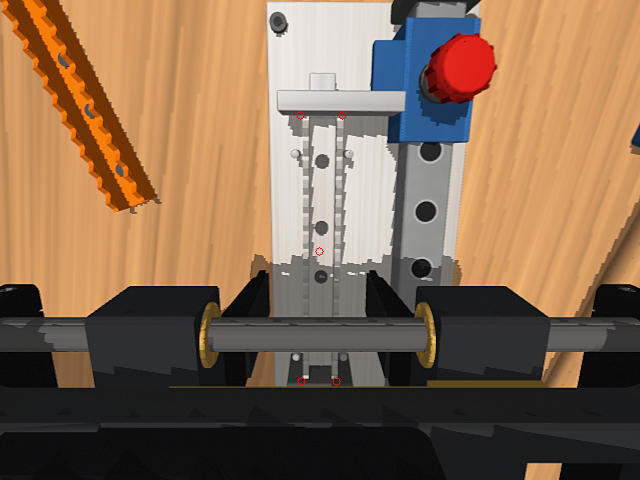

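The wrist image matches the predicted bar corners (302–343, 115) within 1–2 px. The fingers straddle the bar, inside the nest pins, so I descend.

>>> {"method": "drive_tool", "body": {
  "rows": [
    [0.003, -0.004, -0.03, -0.002, 0, -0.009, 0.5],
    [0, 0, -0.03, 0, 0, 0, 0.5],
    [0, 0, 0, 0, 0, 0, 0.5]
  ]
}}

```text
clock: 2.25
tcp_pos: [491.5, 199.8, 78.0]
orientation: [[0.015, -0.177, 0.984], [0.005, 0.984, 0.176], [-1.0, 0.003, 0.016]]
ft_force: [-0.3, 1.0, 0.8]
opening: 47.7
```

```bash
python3 st.py 486.1 195 0.173
```

```text
t 2.25 tcp [491.5 199.8  78. ] dxy -5.4 -4.8 rotvec [-0.0052  0.0152 -0.0044] F [-0.26  0.97  0.77] open 47.7 q [ 0.28 -0.02  2.04  0.    1.1   0.11]
```

>>> {"method": "drive_tool", "body": {
  "rows": [
    [-0.005, -0.004, 0, -0.005, 0.015, -0.004, 0.5],
    [0, 0, 0, 0, 0, 0, 0.5]
  ]
}}

```text
clock: 2.5
tcp_pos: [488.8, 196.8, 82.7]
orientation: [[0.006, -0.173, 0.985], [0.002, 0.985, 0.173], [-1.0, 0.001, 0.006]]
ft_force: [-0.2, 0.2, 0.2]
opening: 47.6
```

```bash
python3 st.py 486.1 195 0.173
```

```text
t 2.5 tcp [488.8 196.8  82.7] dxy -2.7 -1.8 rotvec [-0.0018  0.0056 -0.0012] F [-0.19  0.22  0.19] open 47.6 q [ 0.28 -0.03  2.04  0.    1.12  0.11]
```

>>> {"method": "drive_tool", "body": {
  "rows": [
    [-0.003, -0.002, -0.015, -0.002, 0.005, -0.001, 0.5],
    [0, 0, -0.015, 0, 0, 0, 0.5],
    [0, 0, 0, 0, 0, 0, 0.5]
  ]
}}

```text
clock: 2.88
tcp_pos: [486.3, 194.9, 52.4]
orientation: [[0.003, -0.172, 0.985], [0.0, 0.985, 0.172], [-1.0, 0.0, 0.003]]
ft_force: [0.7, 0.2, -0.3]
opening: 47.3
```

```bash
python3 st.py 486.1 195 0.173
```

```text
t 2.875 tcp [486.3 194.9  52.4] dxy -0.2 0.1 rotvec [-0.0005  0.0027  0.    ] F [ 0.65  0.22 -0.31] open 47.3 q [ 0.28  0.01  2.06 -0.    1.07  0.11]
```

>>> {"method": "drive_tool", "body": {
  "rows": [
    [0, 0, -0.009, 0, 0.002, 0, 0.5],
    [0, 0, -0.009, 0, 0, 0, 0.5],
    [0, 0, 0, 0, 0, 0, 0.5]
  ]
}}

```text
clock: 3.25
tcp_pos: [485.9, 194.7, 32.5]
orientation: [[-0.001, -0.172, 0.985], [0.0, 0.985, 0.172], [-1.0, 0.0, -0.001]]
ft_force: [0.6, 0.1, 0.3]
opening: 47.5
```

```bash
python3 st.py 486.1 195 0.173
```

```text
t 3.25 tcp [485.9 194.7  32.5] dxy 0.2 0.3 rotvec [-0.0001 -0.0007  0.0001] F [0.57 0.06 0.34] open 47.5 q [0.28 0.04 2.07 0.   1.03 0.11]
```

>>> {"method": "drive_tool", "body": {
  "rows": [
    [0, 0, 0.0005, 0, 0, 0, 1],
    [0, 0, 0, 0, 0, 0, 1],
    [0, 0, 0, 0, 0, 0, 1],
    [0, 0, 0, 0, 0, 0, 1]
  ],
  "grip_force": 30
}}

```text
clock: 3.75
tcp_pos: [486.4, 194.9, 33.5]
orientation: [[0.0, -0.172, 0.985], [0.0, 0.985, 0.172], [-1.0, 0.0, 0.001]]
ft_force: [0.2, 0.0, -1.9]
opening: 25.8
```

```bash
python3 st.py 486.1 195 0.173
```

```text
t 3.75 tcp [486.4 194.9  33.5] dxy -0.3 0.1 rotvec [-0.0004  0.0005 -0.    ] F [ 0.2   0.02 -1.9 ] open 25.8 q [0.28 0.03 2.07 0.   1.03 0.11]
```

Gripped at 25.8 mm, which is the bar's width. I lift straight up.

>>> {"method": "drive_tool", "body": {
  "rows": [
    [0, 0, 0.015, 0, 0, 0, 1],
    [0, 0, 0.025, 0, 0, 0, 1],
    [0, 0, 0.03, 0, 0, 0, 1],
    [0, 0, 0.03, 0, 0, 0, 1],
    [0, 0, 0.02, 0, 0, 0, 1]
  ]
}}

```text
clock: 4.38
tcp_pos: [484.1, 194.3, 158.2]
orientation: [[-0.003, -0.172, 0.985], [-0.001, 0.985, 0.172], [-1.0, 0.0, -0.003]]
ft_force: [-0.2, 0.3, -1.1]
opening: 26.2
```

```bash
python3 st.py 499 -334 -1.628; python3 -c "
from h import *
snap('scene','pics/s1.png')
im=cv2.imread('pics/s1.png'); cv2.imwrite('pics/s1a.png',cv2.resize(im[100:300,220:460],None,fx=3,fy=3))"
```

```text
t 4.375 tcp [484.1 194.3 158.2] dxy 14.9 -528.3 rotvec [ 0.0025 -0.0022  1.3406] F [-0.16  0.26 -1.08] open 26.2 q [ 0.28 -0.12  1.99  0.    1.27  0.11]
```

View pics/s1a.png

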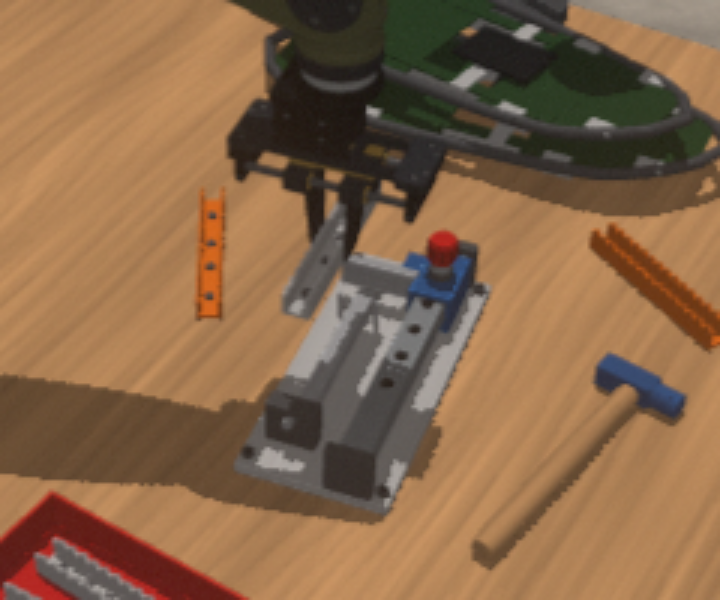

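The picture shows the bar clear of the jig and level in the fingers. I carry it to the blue bin, turning −103°.

>>> {"method": "drive_tool", "body": {
  "rows": [
    [0, -0.03, 0, 0, 0, -0.1, 1],
    [0.001, -0.045, 0, 0, 0, -0.164, 1],
    [0.001, -0.045, 0, 0, 0, -0.164, 1],
    [0.001, -0.045, 0, 0, 0, -0.164, 1],
    [0.001, -0.045, 0, 0, 0, -0.164, 1]
  ]
}}

```text
clock: 5.05
tcp_pos: [489.6, -18.1, 164.5]
orientation: [[0.007, 0.565, 0.825], [-0.002, 0.825, -0.565], [-1.0, 0.002, 0.007]]
ft_force: [0.8, 0.1, -1.2]
opening: 25.7
```

>>> {"method": "drive_tool", "body": {
  "rows": [
    [0.001, -0.045, 0, 0, 0, -0.164, 1],
    [0.001, -0.045, 0, 0, 0, -0.164, 1],
    [0.001, -0.045, 0, 0, 0, -0.164, 1],
    [0.001, -0.045, 0, 0, 0, -0.164, 1],
    [0.001, -0.04, 0, 0, 0, -0.13, 1]
  ]
}}

```text
clock: 5.68
tcp_pos: [493.1, -245.5, 165.5]
orientation: [[0.005, 0.988, 0.156], [-0.008, 0.156, -0.988], [-1.0, 0.004, 0.009]]
ft_force: [-0.2, -1.1, -2.1]
opening: 25.6
```

```bash
python3 st.py 499 -334 -1.628
```

```text
t 5.675 tcp [ 493.1 -245.5  165.5] dxy 5.9 -88.5 rotvec [ 0.0084  0.0045 -0.2134] F [-0.21 -1.08 -2.14] open 25.6 q [-0.56 -0.06  1.93 -0.    1.27  0.86]
```

>>> {"method": "drive_tool", "body": {
  "rows": [
    [0.002, -0.035, 0, 0.004, 0.002, -0.08, 1],
    [0.002, -0.03, 0, 0.004, 0.002, -0.06, 1],
    [0, 0, 0, 0, 0, 0, 1],
    [0, 0, 0, 0, 0, 0, 1]
  ]
}}

```text
clock: 6.18
tcp_pos: [495.8, -314.5, 165.2]
orientation: [[0.0, 1.0, 0.007], [0.001, 0.007, -1.0], [-1.0, 0.0, -0.001]]
ft_force: [-0.7, 0.1, -2.0]
opening: 25.8
```

```bash
python3 st.py 499 -334 -1.628; python3 -c "
from h import *
snap('top','pics/t2.png');snap('wrist','pics/w3.png');
im=cv2.imread('pics/t2.png'); cv2.imwrite('pics/t2a.png',cv2.resize(im[160:330,340:560],None,fx=3.5,fy=3.5))"
```

```text
t 6.175 tcp [ 495.8 -314.5  165.2] dxy 3.2 -19.5 rotvec [-0.0008  0.     -0.0644] F [-0.68  0.14 -2.04] open 25.8 q [-0.66  0.02  1.84  0.    1.28  0.91]
```

View pics/t2a.png

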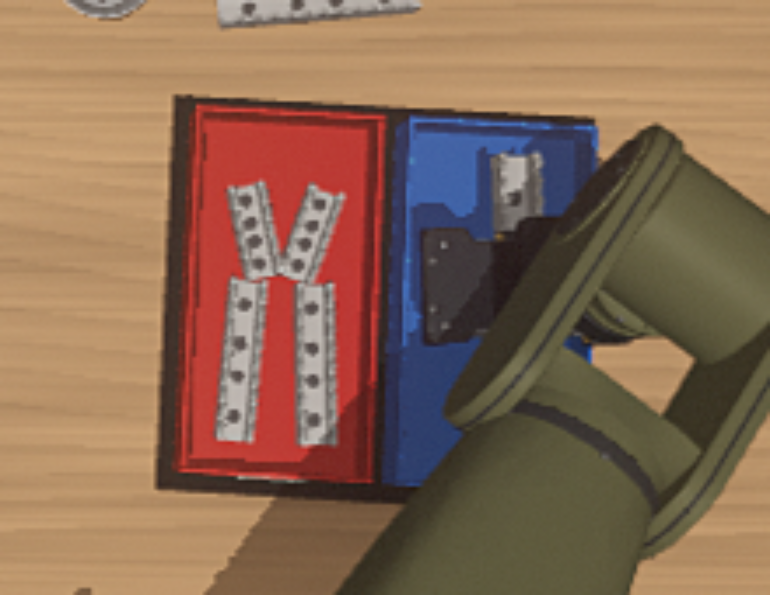

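View pics/w3.png

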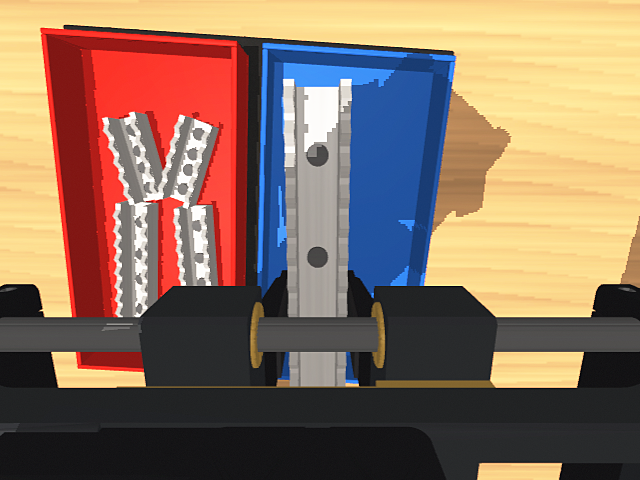

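The bar is over the blue bin, its end at wrist (285–352, 85), and needs about −19 mm more in y. I correct that and go down.

>>> {"method": "drive_tool", "body": {
  "rows": [
    [0.003, -0.018, 0, 0, 0, -0.055, 1],
    [0, 0, -0.03, 0, 0, 0, 1],
    [0, 0, -0.03, 0, 0, 0, 1],
    [0, 0, -0.02, 0, 0, 0, 1],
    [0, 0, 0, 0, 0, 0, 1]
  ]
}}

```text
clock: 6.9
tcp_pos: [501.0, -334.1, 85.1]
orientation: [[0.004, 0.999, -0.052], [-0.003, -0.052, -0.999], [-1.0, 0.004, 0.003]]
ft_force: [-0.3, 1.0, -2.2]
opening: 25.4
```

```bash
python3 st.py 499 -334 -1.628; python3 -c "
from h import *
snap('wrist','pics/w4.png');snap('scene','pics/s4.png')
im=cv2.imread('pics/s4.png'); cv2.imwrite('pics/s4a.png',cv2.resize(im[240:430,130:370],None,fx=3,fy=3))"
```

```text
t 6.9 tcp [ 501.  -334.1   85.1] dxy -2.0 0.1 rotvec [ 0.0034  0.0037 -0.0047] F [-0.27  0.99 -2.21] open 25.4 q [-0.68  0.13  1.87 -0.    1.14  0.95]
```

View pics/w4.png

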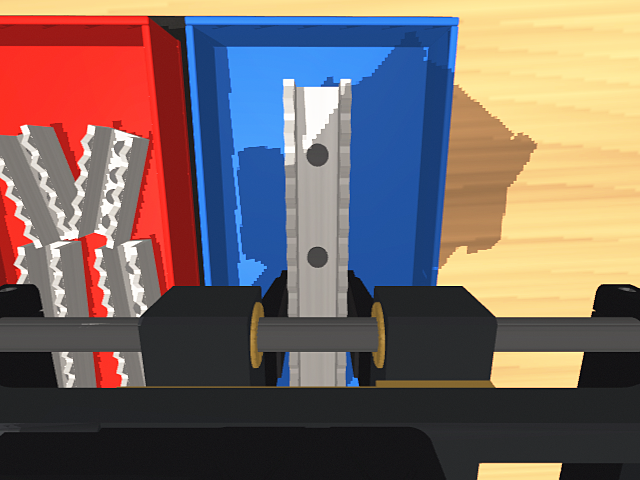

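View pics/s4a.png

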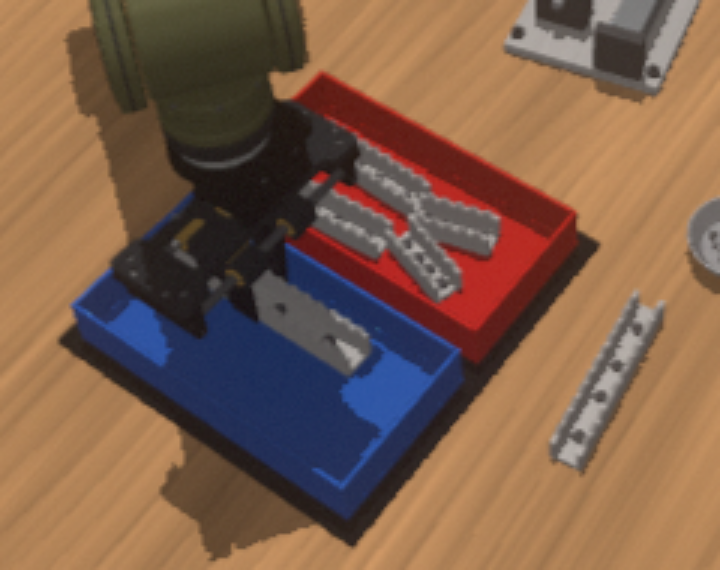

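The bar is centred across the bin and parallel to it, so I lower it.

>>> {"method": "drive_tool", "body": {
  "rows": [
    [-0.002, 0, -0.025, 0.003, 0.003, -0.004, 1],
    [0, 0, -0.02, 0, 0, 0, 1],
    [0, 0, -0.012, 0, 0, 0, 1],
    [0, 0, 0, 0, 0, 0, 1],
    [0, 0, 0, 0, 0, 0, 1]
  ]
}}

```text
clock: 7.62
tcp_pos: [504.3, -338.0, 35.1]
orientation: [[0.013, 0.998, -0.056], [-0.01, -0.056, -0.998], [-1.0, 0.013, 0.009]]
ft_force: [-0.1, -1.0, -1.3]
opening: 25.8
```

```bash
python3 st.py 499 -334 -1.628
```

```text
t 7.625 tcp [ 504.3 -338.    35.1] dxy -5.3 4.0 rotvec [ 0.01    0.0128 -0.0007] F [-0.1  -0.99 -1.25] open 25.8 q [-0.68  0.2   1.89  0.    1.04  0.95]
```

>>> {"method": "drive_tool", "body": {
  "rows": [
    [-0.004, 0.003, 0, 0.01, 0.013, 0, 1],
    [0, 0, -0.006, 0, 0, 0, 1],
    [0, 0, 0, 0, 0, 0, 1]
  ]
}}

```text
clock: 8.0
tcp_pos: [500.9, -335.5, 30.3]
orientation: [[0.001, 0.998, -0.056], [-0.001, -0.056, -0.998], [-1.0, 0.001, 0.001]]
ft_force: [0.2, -0.2, -2.4]
opening: 25.7
```

```bash
python3 st.py 499 -334 -1.628
```

```text
t 8.0 tcp [ 500.9 -335.5   30.3] dxy -1.9 1.5 rotvec [ 0.001   0.0009 -0.0008] F [ 0.19 -0.17 -2.38] open 25.7 q [-0.68  0.2   1.89 -0.    1.04  0.95]
```

>>> {"method": "drive_tool", "body": {
  "rows": [
    [0, 0, -0.007, 0, 0, 0, 1],
    [0, 0, -0.005, 0, 0, 0, 1],
    [0, 0, -0.002, 0, 0, 0, 1],
    [0, 0, 0, 0, 0, 0, 1]
  ]
}}

```text
clock: 8.5
tcp_pos: [500.7, -335.3, 14.9]
orientation: [[0.001, 0.998, -0.056], [-0.001, -0.056, -0.998], [-1.0, 0.001, 0.001]]
ft_force: [0.4, -0.1, -1.7]
opening: 26.1
```

```bash
python3 st.py 499 -334 -1.628
```

```text
t 8.5 tcp [ 500.7 -335.3   14.9] dxy -1.7 1.3 rotvec [ 0.0007  0.0005 -0.0008] F [ 0.38 -0.07 -1.74] open 26.1 q [-0.68  0.22  1.9  -0.    1.02  0.95]
```

>>> {"method": "drive_tool", "body": {
  "rows": [
    [0, 0, -0.002, 0, 0, 0, 1],
    [0, 0, -0.001, 0, 0, 0, 1],
    [0, 0, 0, 0, 0, 0, 1]
  ]
}}

```text
clock: 8.88
tcp_pos: [501.0, -335.5, 12.6]
orientation: [[0.001, 0.998, -0.056], [-0.001, -0.056, -0.998], [-1.0, 0.001, 0.001]]
ft_force: [-0.0, -0.2, -1.0]
opening: 25.8
```

```bash
python3 st.py 499 -334 -1.628
```

```text
t 8.875 tcp [ 501.  -335.5   12.6] dxy -2.0 1.5 rotvec [ 0.0009  0.0009 -0.0009] F [-0.02 -0.2  -1.01] open 25.8 q [-0.68  0.23  1.9  -0.    1.01  0.95]
```

>>> {"method": "drive_tool", "body": {
  "rows": [
    [0, 0, -0.001, 0, 0, 0, 1],
    [0, 0, 0, 0, 0, 0, 1]
  ]
}}

```text
clock: 9.12
tcp_pos: [501.2, -335.7, 12.6]
orientation: [[0.001, 0.998, -0.056], [-0.001, -0.056, -0.998], [-1.0, 0.001, 0.001]]
ft_force: [0.2, -0.0, -1.8]
opening: 25.8
```

```bash
python3 st.py 499 -334 -1.628
```

```text
t 9.125 tcp [ 501.2 -335.7   12.6] dxy -2.2 1.7 rotvec [ 0.0012  0.0011 -0.0008] F [ 0.17 -0.02 -1.77] open 25.8 q [-0.68  0.23  1.9  -0.    1.01  0.95]
```

>>> {"method": "drive_tool", "body": {
  "rows": [
    [0, 0, -0.002, 0, 0, 0, 1],
    [0, 0, 0, 0, 0, 0, 1]
  ]
}}

```text
clock: 9.38
tcp_pos: [501.6, -336.0, 12.8]
orientation: [[0.001, 0.998, -0.056], [-0.001, -0.056, -0.998], [-1.0, 0.001, 0.001]]
ft_force: [-0.0, 0.6, -1.7]
opening: 25.8
```

```bash
python3 st.py 499 -334 -1.628
```

```text
t 9.375 tcp [ 501.6 -336.    12.8] dxy -2.6 2.0 rotvec [ 0.0012  0.0011 -0.0009] F [-0.02  0.55 -1.67] open 25.8 q [-0.68  0.23  1.9  -0.    1.01  0.95]
```

>>> {"method": "drive_tool", "body": {
  "rows": [
    [-0.001, 0.001, -0.003, 0, 0, 0, 1],
    [0, 0, -0.002, 0, 0, 0, 1]
  ]
}}

```text
clock: 9.62
tcp_pos: [501.8, -336.1, 12.5]
orientation: [[0.002, 0.998, -0.056], [-0.002, -0.056, -0.998], [-1.0, 0.002, 0.002]]
ft_force: [-6.6, 5.3, 12.9]
opening: 25.7
```

```bash
python3 st.py 499 -334 -1.628
```

```text
t 9.625 tcp [ 501.8 -336.1   12.5] dxy -2.8 2.1 rotvec [ 0.0021  0.0016 -0.0012] F [-6.61  5.29 12.92] open 25.7 q [-0.68  0.23  1.9  -0.    1.01  0.95]
```

Firm contact: the bar is on the floor. I relax the push and open to about 60 mm.

>>> {"method": "drive_tool", "body": {
  "rows": [
    [0, 0, 0, 0, 0, 0, 1],
    [0, 0, 0, 0, 0, 0, 0.42],
    [0, 0, 0, 0, 0, 0, 0.42],
    [0, 0, 0, 0, 0, 0, 0.42]
  ]
}}

```text
clock: 10.12
tcp_pos: [502.0, -336.3, 11.9]
orientation: [[0.002, 0.998, -0.056], [-0.003, -0.056, -0.998], [-1.0, 0.003, 0.003]]
ft_force: [-0.1, -0.1, -0.5]
opening: 50.1
```

```bash
python3 st.py 499 -334 -1.628; python3 -c "
from h import *
snap('wrist','pics/w5.png')"
```

```text
t 10.125 tcp [ 502.  -336.3   11.9] dxy -3.0 2.3 rotvec [ 0.0028  0.0025 -0.0011] F [-0.11 -0.11 -0.46] open 50.1 q [-0.68  0.23  1.9  -0.    1.01  0.95]
```

View pics/w5.png

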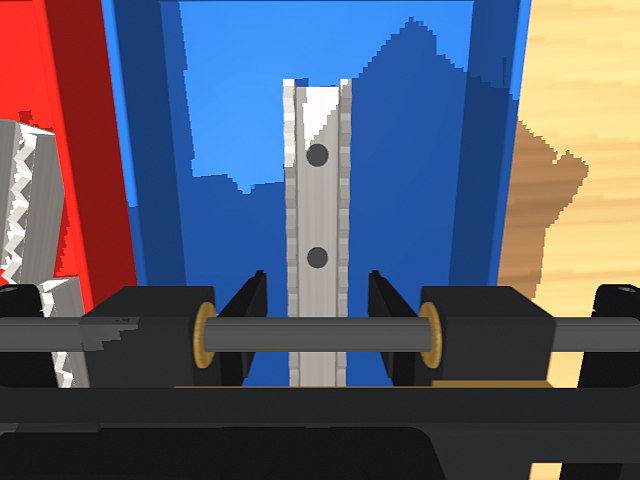

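The bar lies flat in the bin and the fingers are clear on both sides. I raise and go to the knob.

>>> {"method": "drive_tool", "body": {
  "rows": [
    [0, 0, 0.02, 0, 0, 0, 0.42],
    [0, 0, 0.04, 0, 0, 0, 0.42],
    [0, 0, 0.05, 0, 0, 0, 0.42],
    [0, 0.02, 0.04, 0, 0, 0.05, 0.42],
    [0.003, 0.04, 0.01, 0, 0, 0.1, 0.42]
  ]
}}

```text
clock: 10.8
tcp_pos: [504.4, -276.5, 181.6]
orientation: [[0.005, 0.996, 0.094], [-0.005, 0.094, -0.996], [-1.0, 0.005, 0.005]]
ft_force: [0.5, 0.6, -0.1]
opening: 55.0
```

```bash
python3 st.py 535.2 320.3 0.173;python3 -c "
from h import *
snap('top','pics/t5.png')
im=cv2.imread('pics/t5.png'); cv2.imwrite('pics/t5a.png',cv2.resize(im[160:330,340:560],None,fx=3.5,fy=3.5))"
```

```text
t 10.8 tcp [ 504.4 -276.5  181.6] dxy 30.8 596.8 rotvec [ 7.5000e-03  6.0000e-04 -1.4924e+00] F [ 0.46  0.57 -0.13] open 55.0 q [-0.59 -0.02  1.86 -0.    1.3   0.88]
```

View pics/t5a.png

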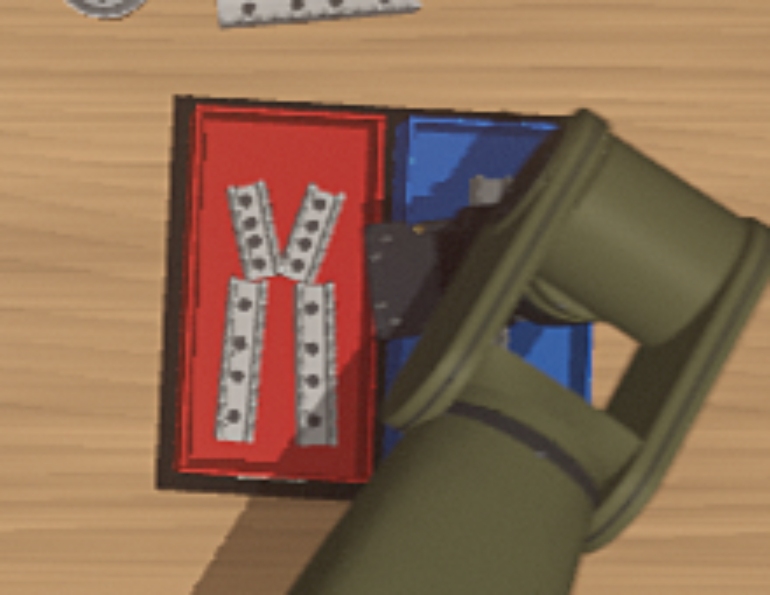

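>>> {"method": "drive_tool", "body": {
  "rows": [
    [0.003, 0.052, 0, 0, 0, 0.15, 0.42],
    [0.003, 0.052, 0, 0, 0, 0.15, 0.42],
    [0.003, 0.052, 0, 0, 0, 0.15, 0.42],
    [0.003, 0.052, 0, 0, 0, 0.15, 0.42],
    [0.003, 0.052, 0, 0, 0, 0.15, 0.42]
  ]
}}

```text
clock: 11.48
tcp_pos: [521.4, -7.3, 191.4]
orientation: [[0.019, 0.645, 0.764], [0.003, 0.764, -0.645], [-1.0, 0.014, 0.012]]
ft_force: [0.9, -0.4, -0.5]
opening: 55.0
```

>>> {"method": "drive_tool", "body": {
  "rows": [
    [0.003, 0.052, 0, 0, 0, 0.15, 0.42],
    [0.003, 0.052, 0, 0, 0, 0.15, 0.42],
    [0.003, 0.052, 0, 0, 0, 0.15, 0.42],
    [0.003, 0.052, 0, 0, 0, 0.15, 0.42],
    [0.003, 0.04, 0, 0, 0, 0.1, 0.42]
  ]
}}

```text
clock: 12.1
tcp_pos: [536.8, 249.9, 199.3]
orientation: [[0.022, -0.023, 0.999], [0.019, 1.0, 0.023], [-1.0, 0.018, 0.022]]
ft_force: [0.3, -0.2, 0.2]
opening: 55.1
```

```bash
python3 st.py 535.2 320.3 0.173
```

```text
t 12.1 tcp [536.8 249.9 199.3] dxy -1.6 70.4 rotvec [-0.0205  0.0202  0.1501] F [ 0.31 -0.25  0.22] open 55.1 q [ 0.34 -0.01  1.82  0.01  1.31  0.31]
```

>>> {"method": "drive_tool", "body": {
  "rows": [
    [-0.002, 0.03, 0, -0.01, 0.01, 0.07, 0.42],
    [0, 0.025, 0, -0.01, 0.01, 0.05, 0.42],
    [0, 0, 0, 0, 0, 0, 0.42],
    [0, 0, 0, 0, 0, 0, 0.42]
  ]
}}

```text
clock: 12.6
tcp_pos: [534.8, 309.2, 203.9]
orientation: [[0.004, -0.15, 0.989], [0.001, 0.989, 0.15], [-1.0, 0.001, 0.005]]
ft_force: [1.1, 0.5, -1.0]
opening: 55.0
```

```bash
python3 st.py 535.2 320.3 0.173
```

```text
t 12.6 tcp [534.8 309.2 203.9] dxy 0.4 11.1 rotvec [-0.0015  0.0045  0.0226] F [ 1.15  0.5  -1.01] open 55.0 q [ 0.44  0.06  1.74 -0.    1.34  0.29]
```

>>> {"method": "drive_tool", "body": {
  "rows": [
    [0, 0.01, 0, 0, 0.004, 0.02, 0.42],
    [0, 0, -0.03, 0, 0, 0, 0.42],
    [0, 0, -0.025, 0, 0, 0, 0.42],
    [0, 0, -0.01, 0, 0, 0, 0.42],
    [0, 0, 0, 0, 0, 0, 0.42]
  ]
}}

```text
clock: 13.22
tcp_pos: [536.2, 317.7, 140.0]
orientation: [[0.004, -0.167, 0.986], [0.003, 0.986, 0.167], [-1.0, 0.003, 0.004]]
ft_force: [0.0, 0.9, 0.2]
opening: 55.1
```

```bash
python3 st.py 535.2 320.3 0.173; python3 -c "
from h import *
f='pics/w6.png'
snap('wrist',f);im=cv2.imread(f)
u=proj(f,np.array([535.2,320.3,106.])); print(u); cv2.circle(im,(int(u[0]),int(u[1])),4,(0,255,0),2); cv2.imwrite('pics/w6a.png',im)
snap('scene','pics/s6.png')
im=cv2.imread('pics/s6.png'); cv2.imwrite('pics/s6a.png',cv2.resize(im[80:290,250:490],None,fx=2.8,fy=2.8))"
```

```text
t 13.225 tcp [536.2 317.7 140. ] dxy -1.0 2.6 rotvec [-0.0035  0.0035  0.0054] F [0.   0.9  0.16] open 55.1 q [0.45 0.12 1.78 0.   1.23 0.28]
[315.66287098 266.68028551]
```

View pics/w6a.png

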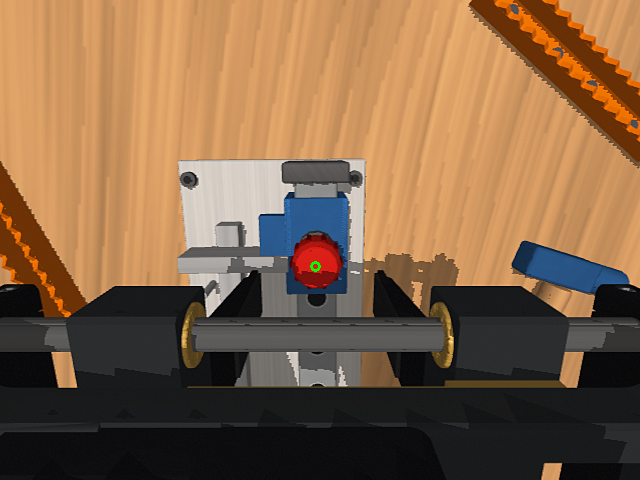

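View pics/s6a.png

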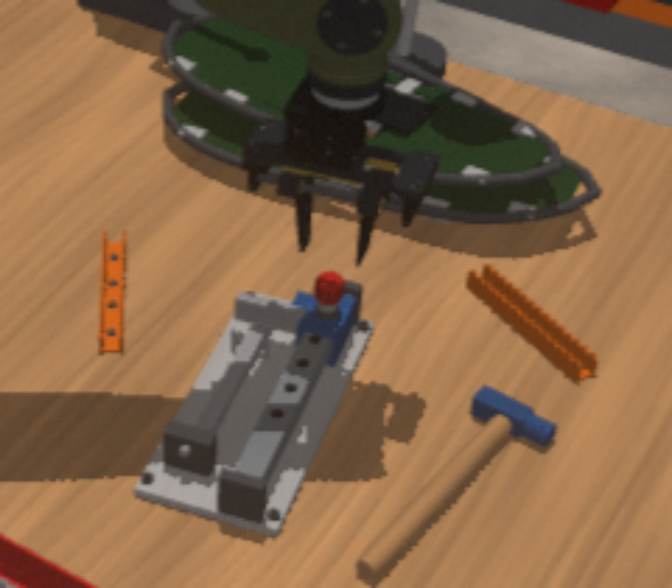

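The knob is centred between the fingers at (318,262), close to the predicted (316,267). I descend to TCP z of about 76.

>>> {"method": "drive_tool", "body": {
  "rows": [
    [-0.001, 0.003, -0.015, -0.003, 0.003, 0.005, 0.42],
    [0, 0, -0.015, 0, 0, 0, 0.42],
    [0, 0, -0.015, 0, 0, 0, 0.42],
    [0, 0, -0.005, 0, 0, 0, 0.42],
    [0, 0, 0, 0, 0, 0, 0.42]
  ]
}}

```text
clock: 13.95
tcp_pos: [536.2, 321.6, 89.0]
orientation: [[0.004, -0.172, 0.985], [0.002, 0.985, 0.172], [-1.0, 0.001, 0.004]]
ft_force: [0.3, -0.5, -0.3]
opening: 55.4
```

```bash
python3 st.py 535.2 320.3 0.173
```

```text
t 13.95 tcp [536.2 321.6  89. ] dxy -1.0 -1.3 rotvec [-0.002   0.0039 -0.0003] F [ 0.34 -0.46 -0.34] open 55.4 q [0.45 0.17 1.81 0.   1.15 0.28]
```

>>> {"method": "drive_tool", "body": {
  "rows": [
    [-0.001, -0.001, -0.006, -0.002, 0.004, 0, 0.42],
    [0, 0, -0.006, 0, 0, 0, 0.42],
    [0, 0, 0, 0, 0, 0, 0.42]
  ]
}}

```text
clock: 14.32
tcp_pos: [535.6, 320.7, 77.0]
orientation: [[0.001, -0.172, 0.985], [0.0, 0.985, 0.172], [-1.0, 0.0, 0.001]]
ft_force: [0.4, -0.1, -0.3]
opening: 55.1
```

```bash
python3 st.py 535.2 320.3 0.173
```

```text
t 14.325 tcp [535.6 320.7  77. ] dxy -0.4 -0.4 rotvec [-0.0005  0.0008 -0.0001] F [ 0.44 -0.05 -0.32] open 55.1 q [0.45 0.19 1.82 0.   1.13 0.28]
```

Now grip the knob.

>>> {"method": "drive_tool", "body": {
  "rows": [
    [0, 0, 0, 0, 0, 0, 1],
    [0, 0, 0, 0, 0, 0, 1],
    [0, 0, 0, 0, 0, 0, 1],
    [0, 0, 0, 0, 0, 0, 1]
  ],
  "grip_force": 45
}}

```text
clock: 14.82
tcp_pos: [535.2, 320.8, 77.7]
orientation: [[-0.0, -0.172, 0.985], [0.0, 0.985, 0.172], [-1.0, 0.001, -0.0]]
ft_force: [-2.5, -1.2, 0.7]
opening: 28.8
```

```bash
python3 st.py 535.2 320.3 0.173
```

```text
t 14.825 tcp [535.2 320.8  77.7] dxy -0.0 -0.5 rotvec [-0.0005 -0.0003 -0.0001] F [-2.54 -1.19  0.72] open 28.8 q [0.45 0.19 1.82 0.   1.13 0.28]
```

>>> {"method": "drive_tool", "body": {
  "rows": [
    [0, 0, 0.005, 0, 0, 0, 1],
    [0, 0, 0.005, 0, 0, 0, 1],
    [0, 0, 0.003, 0, 0, 0, 1],
    [0, 0, 0, 0, 0, 0, 1]
  ]
}}

```text
clock: 15.32
tcp_pos: [535.1, 320.7, 87.5]
orientation: [[0.0, -0.172, 0.985], [0.001, 0.985, 0.172], [-1.0, 0.001, 0.0]]
ft_force: [2.9, 2.6, -9.2]
opening: 28.9
```

```bash
python3 st.py 535.2 320.3 0.173
```

```text
t 15.325 tcp [535.1 320.7  87.5] dxy 0.1 -0.4 rotvec [-0.0009  0.0002  0.    ] F [ 2.88  2.62 -9.19] open 28.9 q [0.45 0.18 1.82 0.   1.15 0.28]
```

>>> {"method": "drive_tool", "body": {
  "rows": [
    [0, 0, 0.004, 0, 0, 0, 1],
    [0, 0, 0.002, 0, 0, 0, 1],
    [0, 0, 0.001, 0, 0, 0, 1]
  ]
}}

```text
clock: 15.7
tcp_pos: [535.0, 320.7, 93.3]
orientation: [[0.0, -0.172, 0.985], [0.001, 0.985, 0.172], [-1.0, 0.001, 0.0]]
ft_force: [4.8, 2.6, -10.4]
opening: 28.9
```

```bash
python3 st.py 542.1 280.9 0.173
```

```text
t 15.7 tcp [535.  320.7  93.3] dxy 7.1 -39.8 rotvec [-0.0009  0.0003  0.0001] F [  4.77   2.57 -10.4 ] open 28.9 q [0.45 0.17 1.81 0.   1.16 0.28]
```

>>> {"method": "drive_tool", "body": {
  "rows": [
    [0, 0, -0.001, 0, 0, 0, 1],
    [0.0014, -0.008, 0, 0, 0, 0, 1],
    [0.0014, -0.008, 0, 0, 0, 0, 1],
    [0.0014, -0.008, 0, 0, 0, 0, 1],
    [0, 0, 0, 0, 0, 0, 1]
  ]
}}

```text
clock: 16.32
tcp_pos: [539.3, 296.2, 91.5]
orientation: [[0.001, -0.172, 0.985], [0.001, 0.985, 0.172], [-1.0, 0.001, 0.001]]
ft_force: [4.8, -0.6, -10.3]
opening: 28.8
```

```bash
python3 st.py 542.1 280.9 0.173
```

```text
t 16.325 tcp [539.3 296.2  91.5] dxy 2.8 -15.3 rotvec [-0.0011  0.0008 -0.0003] F [  4.84  -0.63 -10.26] open 28.8 q [0.41 0.15 1.83 0.   1.15 0.24]
```

>>> {"method": "drive_tool", "body": {
  "rows": [
    [0.0013, -0.007, 0, 0, 0, 0, 1],
    [0.0013, -0.007, 0, 0, 0, 0, 1],
    [0, 0, 0, 0, 0, 0, 1]
  ]
}}

```text
clock: 16.7
tcp_pos: [541.9, 281.9, 91.4]
orientation: [[0.0, -0.173, 0.985], [0.001, 0.985, 0.173], [-1.0, 0.001, 0.001]]
ft_force: [5.3, -0.0, -8.9]
opening: 28.9
```

```bash
python3 st.py 542 281.3 0.173; python3 -c "
from h import *
snap('scene','pics/s7.png')
im=cv2.imread('pics/s7.png'); cv2.imwrite('pics/s7a.png',cv2.resize(im[120:280,280:400],None,fx=4,fy=3.7,interpolation=cv2.INTER_CUBIC))
snap('wrist','pics/w7.png')"
```

```text
t 16.7 tcp [541.9 281.9  91.4] dxy 0.1 -0.6 rotvec [-0.0015  0.0005 -0.0005] F [ 5.32 -0.01 -8.91] open 28.9 q [0.39 0.14 1.84 0.   1.15 0.22]
```

View pics/s7a.png

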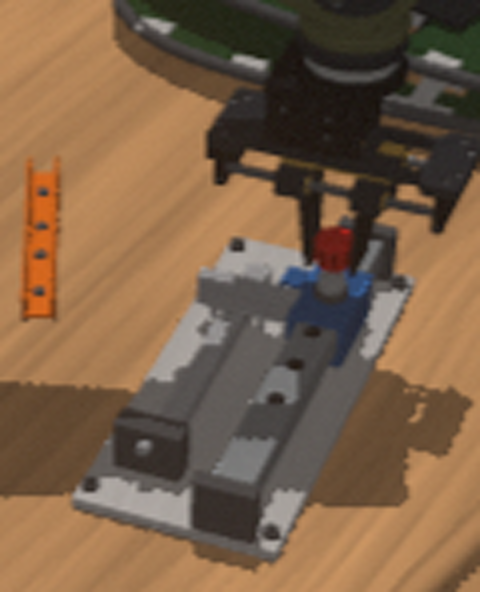

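View pics/w7.png

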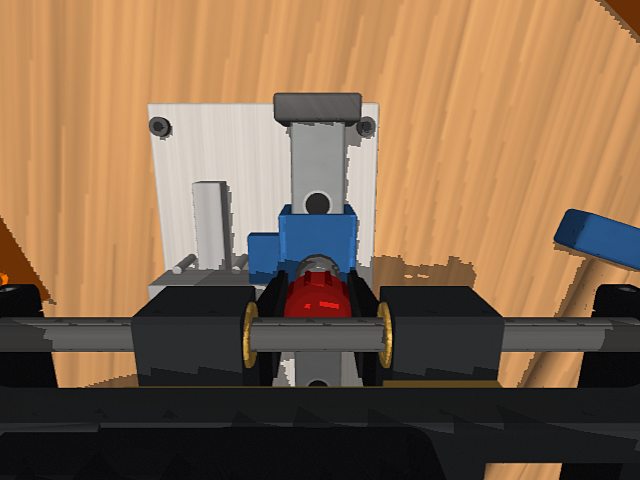

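The stop has moved: the outermost hole is now exposed at wrist (318,204). I lower the pin into the new hole.

>>> {"method": "drive_tool", "body": {
  "rows": [
    [0, -0.0005, -0.004, 0, 0, 0, 1],
    [0, 0, -0.004, 0, 0, 0, 1],
    [0, 0, -0.003, 0, 0, 0, 1],
    [0, 0, 0, 0, 0, 0, 1]
  ]
}}

```text
clock: 17.3
tcp_pos: [542.0, 281.9, 80.7]
orientation: [[0.001, -0.173, 0.985], [0.001, 0.985, 0.173], [-1.0, 0.001, 0.001]]
ft_force: [2.8, 0.1, -6.5]
opening: 29.0
```

```bash
python3 st.py 542 281.3 0.173
```

```text
t 17.3 tcp [542.  281.9  80.7] dxy 0.0 -0.6 rotvec [-0.0014  0.0005 -0.0011] F [ 2.81  0.07 -6.49] open 29.0 q [0.39 0.16 1.85 0.   1.13 0.22]
```

>>> {"method": "drive_tool", "body": {
  "rows": [
    [0, 0, -0.002, 0, 0, 0, 1],
    [0, 0, -0.002, 0, 0, 0, 1],
    [0, 0, -0.0015, 0, 0, 0, 1]
  ]
}}

```text
clock: 17.68
tcp_pos: [542.1, 282.0, 77.6]
orientation: [[0.0, -0.173, 0.985], [0.001, 0.985, 0.173], [-1.0, 0.001, 0.0]]
ft_force: [-3.0, -3.2, 5.0]
opening: 28.7
```

```bash
python3 st.py 542 281.3 0.173
```

```text
t 17.675 tcp [542.1 282.   77.6] dxy -0.1 -0.7 rotvec [-0.001   0.     -0.0012] F [-3.04 -3.23  4.99] open 28.7 q [0.39 0.16 1.85 0.   1.13 0.22]
```

>>> {"method": "drive_tool", "body": {
  "rows": [
    [0, 0, -0.001, 0, 0, 0, 1],
    [0, 0, -0.001, 0, 0, 0, 1],
    [0, 0, -0.001, 0, 0, 0, 1]
  ]
}}

```text
clock: 18.05
tcp_pos: [542.1, 282.1, 77.6]
orientation: [[-0.0, -0.173, 0.985], [0.001, 0.985, 0.173], [-1.0, 0.001, -0.0]]
ft_force: [-3.9, -3.2, 6.5]
opening: 28.7
```

```bash
python3 st.py 542 281.3 0.173;python3 -c "
from h import *
snap('scene','pics/s8.png')
im=cv2.imread('pics/s8.png'); cv2.imwrite('pics/s8a.png',cv2.resize(im[120:420,140:460],None,fx=2.4,fy=2,interpolation=cv2.INTER_CUBIC))
snap('wrist','pics/w8.png')"; python3 st.py 542 281.3 0.173
```

```text
t 18.05 tcp [542.1 282.1  77.6] dxy -0.1 -0.8 rotvec [-0.0009 -0.0003 -0.0013] F [-3.93 -3.22  6.51] open 28.7 q [0.39 0.16 1.85 0.   1.13 0.22]
t 18.15 tcp [542.1 282.1  77.6] dxy -0.1 -0.8 rotvec [-0.0009 -0.0004 -0.0013] F [-3.92 -4.46  6.5 ] open 28.9 q [0.39 0.16 1.85 0.   1.13 0.22]
```

View pics/s8a.png

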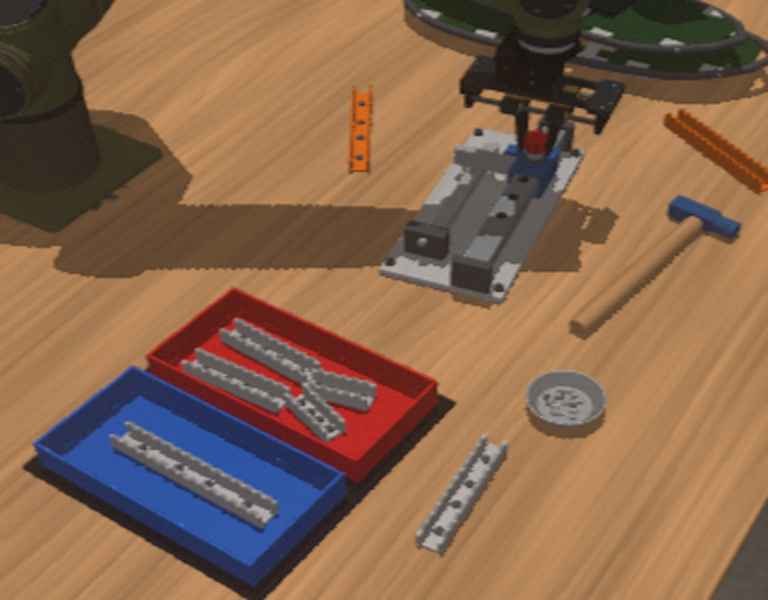

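View pics/w8.png

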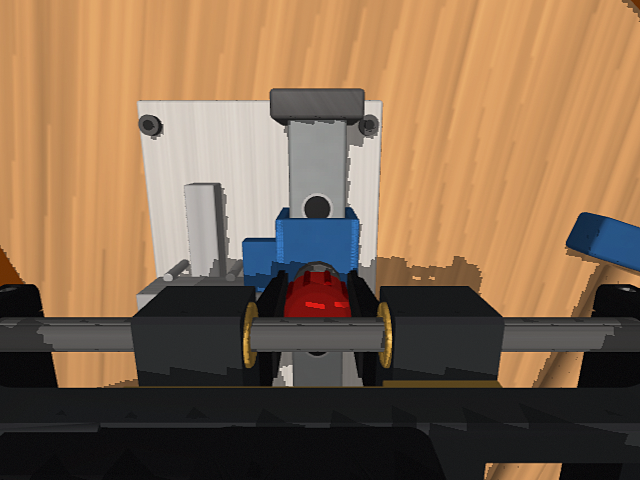

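The bar lies flat in the blue bin and the bystanders are where they were. The knob is still gripped, with TCP z at 77.6 (77.7 when the pin was home at the start) and a steady 6.5 N downward push. I hand in.

```bash
python3 -c "
from plant import r
print(r.finish_job())"; python3 st.py 542 281.3 0.173
```

```text
the job is handed in; nothing more can be done
None
the job is handed in; nothing more can be done
```

I finished the changeover and handed the job in at about 18 s of the 59 s allowed. The hand-in gives no verdict, so the results below come from my own last checks.

- **Bar:** I lifted it straight out of the jig and lowered it until it touched the bin floor. I let it go with the tool about 3.5 mm off the bin's centre. The last picture shows it lying flat in the blue bin.
- **Stop:** I pulled the plunger to about 15 mm and slid the stop 39–40 mm towards the end block. I then lowered the pin into the next hole. The outermost hole is now exposed.
- **Pin:** The tool height with the pin home is 77.6 mm, against 77.7 mm before I pulled it. The spring pull gave way to a steady upward reaction of about 6.5 N, so the pin is seated and pressed home.
- **Grip:** The knob is still held, with the gripper set to 45 N. The fingers read 28.9 mm open on a nominal 30 mm knob, and I did not find out why.
- **Bystanders:** The short bar, hammer, rivet dish and orange look-alikes appear untouched in the last picture; I judged this by eye only.

At the end the tool was about 0.8 mm from my computed target along the slide, inside the 4 mm allowed. A side force of 4–6 N remained on the tool.

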